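Open the safety-capped rinse bottle

ROBOT

A 6-joint arm with a two-finger parallel gripper is mounted at the origin on the work surface. World frame = base frame: x ahead of the robot, y to its left, z up, the work surface at z = 0. Lengths are in m, angles in degrees, forces in N, time in s.
With the tool pointing down it reaches from about 0.375 to 0.9 m from the base axis. Payload 3.1 kg.
Tool frame: the origin (TCP) lies on the centre line of the jaws, within the pads' length; the fingertips stand 8 mm ahead of it and the grasp point (between the pads) lies 11 mm behind it; z points along the fingers, y is the direction in which the jaws open and shut (so a half turn about z gives the same grasp; the last joint's range is limited). The gripper opens to 87 mm and grips with 3 to 60 N. Pads are 19 mm wide; open, the fingers measure 117 mm over their backs; the gripper's body (75 mm by 190 mm) begins 51 mm behind the grasp point.
Start: joints at [57.439, 30.224, 82.088, -0, 67.689, -10.227], TCP at [0.237, 0.578, 0.231] pointing down, gripper open.
Joint ranges: [-176.69, 176.69], [-43.24, 126.21], [12.49, 139.97], [-82, 262], [0, 151.66], [-163.58, 163.58]. Speed limits (degrees/s): [159.86, 159.86, 180, 180, 180, 180].

INTERFACE

Orientations are given as a 3x3 rotation matrix whose columns are the frame's x, y, z axes.
In Python, from rig import * gives the robot as it stands. The module is installed in compiled form; this text tells all that it offers.
- The arm moves only by the tool arm_command, never from a script. Its argument "commands" is a list of rows, each an object with "translation": the shift along the tool's x, y, z scaled (see below), a list of three; "dr": the turn, a rotation vector about the tool's x, y, z scaled (see below), a list of three; "jaw": the closure, from 0 (fully open) to 1 (shut). In form: [{"translation": [x, y, z], "dr": [ax, ay, az], "jaw": jaw}, ...]. A call has 1 to 12 rows; each row shifts and turns the commanded pose from where the row before left it, along the tool's axes as they then stand; what a row does not reach is not made up. The controller multiplies each number of a shift by 25 mm and each number of a turn by 6 degrees. A row lasts 1/12 s, in which the tool goes at most 41.7 mm and 7.16 degrees, less where a joint would pass 70% of its speed; a pose out of reach is approached as far as the arm can. A call with a number of a shift or a turn outside -1 to 1 is refused whole. A call with a gripper value outside its range is refused whole. The fingers move at their own pace and stop on an object; the grip force is fixed at half the most. Time passes only in rows, so rows that do not move let the fingers close. It gives the time, the measured TCP pose, the force and the opening at its end, in the units of the state.
- read_state(): the state, without advancing time (a new reading comes with each control period).
- capture(name): name is "scene" or "top" or "wrist"; returns (picture, depth): 384x512x3 uint8, red, green, blue; 384x512 float32, m along the optical axis (not along the pixel's ray), 0 where there is no reading.
- camera_model(name): a dict with "intrinsics" (3x3 intrinsics, pixels), "k1" (the pictures are not rectified: a ray, as slopes to the right and down, at radius r is drawn at 1 + k1 r^2 times it, then the intrinsics apply), "pose" (4x4, takes a point from camera to world coordinates); the wrist camera has in their place "mount" (4x4, takes a point from camera to tool coordinates, whose origin is the TCP and whose axes are the flange's). Camera axes: x right, y down, z forward; pixel columns grow to the right and rows downward; lengths in m; the calibration is good to about 2 mm. A picture is of the moment at which its call begins: read the wrist's pose just before it. camera_model takes no time and is no camera call.
- hand_in(): hands the job in, once; it reports no verdict.
The state is a dict: "time_s": time; "joint_positions": joint angles; "qvel": joint speeds; "tau": joint torques, N m; "position": TCP position; "tcp_rot": TCP orientation; "force": force on the tool from outside, world axes, zero at the start; "moment": the same for the moment, N m; "opening": opening from 0.0 (shut) to 1.0 (fully open).
Only numpy, scipy, OpenCV 4.12 (cv2) and the standard library are available. Lean on these libraries where they do the work, as an engineer would, in place of code of your own. Each camera call takes 0.05 s, during which the arm holds its last target.

TASK

Get a mouth rinse ready: first stand the small steel tumbler, mouth up, fully down in the round pocket of the wooden rest and let go of it. Then press the bottle's push-and-turn safety cap down, keep it pressed while you twist it anticlockwise (seen from above) until it is free, lift it straight up about 8 cm and finish there, still holding the cap level above the bottle. Leave the other things on the shelf where they are.

Things in the scene. Friction and masses are not known exactly. Their poses are not given: they have to be found in the camera images.
- cap_center (a point): Centre (half-way up) of the grey ribbed safety cap: 50 mm diameter, 36 mm tall, 35 g, open underside; z is its axis, x lies along the bottle's x when closed. Pressed down 6 to 8 mm and kept so, it turns anticlockwise seen from above (clockwise is blocked) and can be lifted off once turned 57 to 80 degrees (80 is a stop, aim for 70). Grip it round its side, any yaw.
- bottle_mouth (a point): On the axis of the fixed white bottle, z up, 120 mm above the shelf, 8 mm above the centre of the closed cap. The bottle is fast in a steel holder (plate 100 x 100 x 8 mm). Body 72 mm in diameter (holder ring 80 mm up to 22 mm) up to 60 mm above the shelf, narrowing to 48 mm at 76 mm; the closed cap's skirt ends at 94 mm, its top at 130 mm.
- liner (a joint): Spring-loaded liner under the cap: how far the cap is pressed down, in m: 0 closed and unpressed, 0.008 fully down on its bottom stop, -0.001 with the cap off. Its spring pushes the cap up with 3 N at 0, 8 N at 6 mm, 9.4 N at 8 mm.
- tumbler_center (a point): Centre of the loose straight-sided steel tumbler, half-way up (36 mm above its bottom): 46 mm outer diameter, 72 mm tall, wall 3 mm, 90 g, open at the top; starts standing mouth up on the shelf; z points to its mouth.
- pocket (a point): Centre of the floor of the round pocket in the wooden rest: pocket 53 mm in diameter and 10 mm deep, its floor 4 mm above the shelf; the rest is a fixed block 100 x 100 mm and 14 mm high. z up.
- toothbrush_cup: Bystander: white ceramic cup, 80 mm diameter at the rim, 100 mm tall, with two toothbrushes up to 185 mm; origin at the centre of its underside.
- tub: Bystander: closed blue plastic tub with lid, 106 x 136 x 61 mm (x, y, z); origin at the centre of its underside.
- nail_brush: Bystander: bamboo nail brush, 45 x 95 x 36 mm (x, y, z); origin at the centre of its underside.
- pump_bottle: Bystander: stainless pump bottle, 58 mm diameter, 147 mm tall, spout 37 mm out along its -x; origin at the centre of its underside.
Mind the look-alikes: they are no part of the job. Leave any blue or orange look-alike of the part that bears cap_center alone.

How it is judged:
By the outcome, as a careful person would: the job done as asked, in the order asked, and still so for the second after the job is handed in, while the arm keeps its last pose, push and grip.
It also fails if it takes over 58 s, if anything falls off the work surface, if the arm or the gripper's body presses on something with over 40 N, if the wrist force passes 120 N, or if a joint passes its speed limit or range.

## Working session

There is one attempt and no reset: what is moved stays moved. The work goes in short steps, Python scripts to look and compute and a tool call to move; the robot and the scene stay as the last step left them, time stands still between calls to the robot, and variables do not carry over. Pictures are saved under pics/ and viewed, and the job is handed in when it is done.

Besides the shell and the picture viewer there is one more tool, called after ">>>" as a command line: name --argument value ..., lists and objects as JSON in quotes. arm_command: Moves the arm, as the interface text tells. Its arguments: {"type":"object","properties":{"commands":{"type":"array"}},"required":["commands"]}

```bash
mkdir -p pics; cat > h.py <<'E'
from rig import *
import numpy as np, cv2
def save(n,im): cv2.imwrite(f'pics/{n}.png',cv2.cvtColor(im,cv2.COLOR_RGB2BGR))
def pose(name,st=None):
    m=camera_model(name)
    if name!='wrist': return np.array(m['pose'])
    T=np.eye(4);T[:3,:3]=np.array(st['tcp_rot']);T[:3,3]=st['position'];return T@np.array(m['mount'])
def ray(name,u,v,st=None):
    m=camera_model(name);K=np.array(m['intrinsics']);P=pose(name,st)
    p=np.array([(u-K[0,2])/K[0,0],(v-K[1,2])/K[1,1]]);q=p.copy()
    for _ in range(20): q=p/(1+m['k1']*(q@q))
    return P,np.array([q[0],q[1],1.])
def atz(name,u,v,z,st=None):
    P,d=ray(name,u,v,st);w=P[:3,:3]@d;return P[:3,3]+w*(z-P[2,3])/w[2]
def atd(name,u,v,depth,st=None):
    P,d=ray(name,u,v,st);return (P@np.append(d*depth,1))[:3]
E
python3 - <<'E'
from h import *
for n in ['scene','top']:
    a,d=capture(n);save(n,a);np.save(n+'_d.npy',d);np.save(n+'_i.npy',a);m=camera_model(n);print(n,m)
s=read_state();print(s);
a,d=capture('wrist');save('wrist',a);print(camera_model('wrist'))
E
```

```text
scene {'intrinsics': array([[348.2828316 ,   0.        , 253.46709939],
       [  0.        , 348.2828316 , 193.95422233],
       [  0.        ,   0.        ,   1.        ]]), 'k1': -0.008886505248296782, 'pose': array([[ 0.47150747,  0.60625162, -0.64042148,  1.18453573],
       [ 0.88184772, -0.32828248,  0.33848959, -0.31073966],
       [-0.00502929, -0.7243546 , -0.68940925,  0.79138079],
       [ 0.        ,  0.        ,  0.        ,  1.        ]])}
top {'intrinsics': array([[435.96938664,   0.        , 255.28292295],
       [  0.        , 435.96938664, 180.83389943],
       [  0.        ,   0.        ,   1.        ]]), 'k1': -0.04264259822268184, 'pose': array([[ 0.02147821, -0.99848655,  0.05062899,  0.47909915],
       [-0.99972359, -0.02096534,  0.01063931,  0.00693508],
       [-0.00956175, -0.05084351, -0.99866086,  1.20662526],
       [ 0.        ,  0.        ,  0.        ,  1.        ]])}
{'time_s': 0.1, 'joint_positions': array([ 5.74381079e+01,  3.02740918e+01,  8.21488944e+01, -9.39289845e-04,
        6.76876644e+01, -1.02287646e+01]), 'qvel': array([ 0.01548065, -0.0
[... 438 characters left out ...]
01]]), 'force': array([-0.72694724, -0.25402178,  0.26632651]), 'moment': array([-0.00467295,  0.00666758, -0.01432148]), 'opening': 1.0007775785548272}
{'intrinsics': array([[281.77112597,   0.        , 256.82234941],
       [  0.        , 281.77112597, 194.87555328],
       [  0.        ,   0.        ,   1.        ]]), 'k1': -0.0622547753248288, 'mount': array([[ 2.59768044e-04, -9.63770596e-01, -2.66732396e-01,
         7.31180491e-02],
       [ 9.99999445e-01, -2.19613591e-05,  1.05324144e-03,
         2.74580905e-04],
       [-1.02094093e-03, -2.66732521e-01,  9.63770055e-01,
        -1.54266427e-01],
       [ 0.00000000e+00,  0.00000000e+00,  0.00000000e+00,
         1.00000000e+00]])}
```

View pics/scene.png

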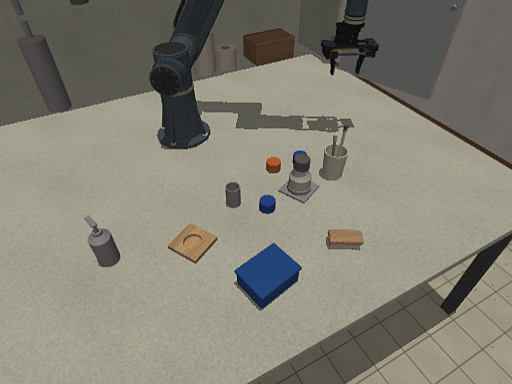

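View pics/top.png

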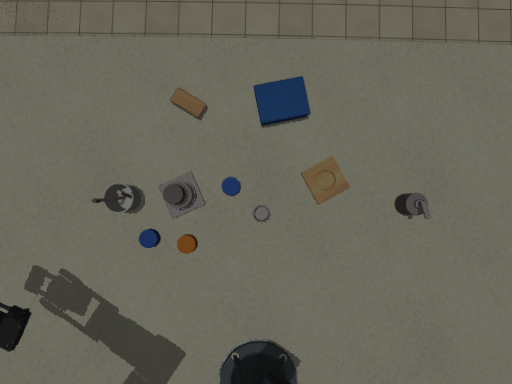

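View pics/wrist.png

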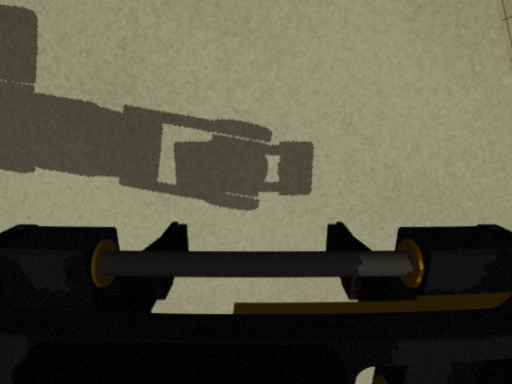

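```bash
python3 - <<'E'
import numpy as np,cv2
a=cv2.cvtColor(np.load('top_i.npy'),cv2.COLOR_RGB2BGR)
cv2.imwrite('pics/top_a.png',cv2.resize(a[150:260,90:220],None,fx=6,fy=5.45,interpolation=cv2.INTER_CUBIC))
cv2.imwrite('pics/top_b.png',cv2.resize(a[140:240,220:360],None,fx=5.7,fy=5.7,interpolation=cv2.INTER_CUBIC))
E
```

```text
(no output)
```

View pics/top_a.png

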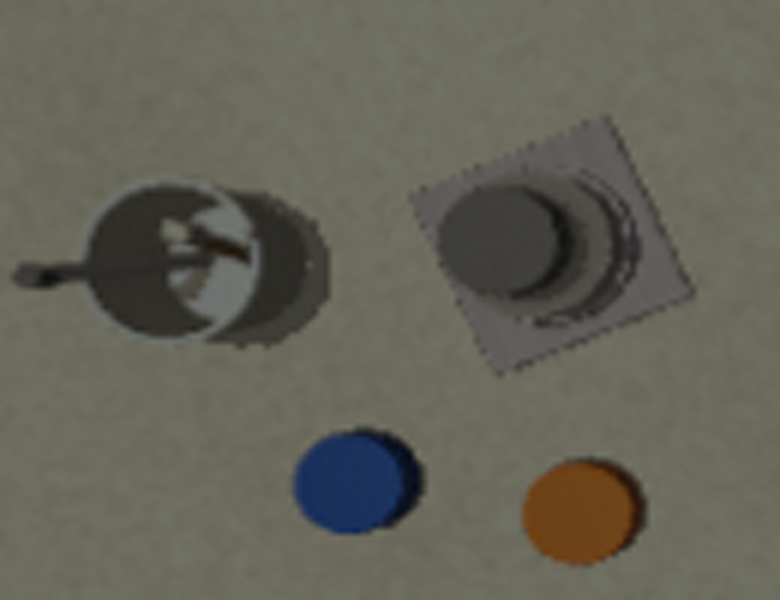

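View pics/top_b.png

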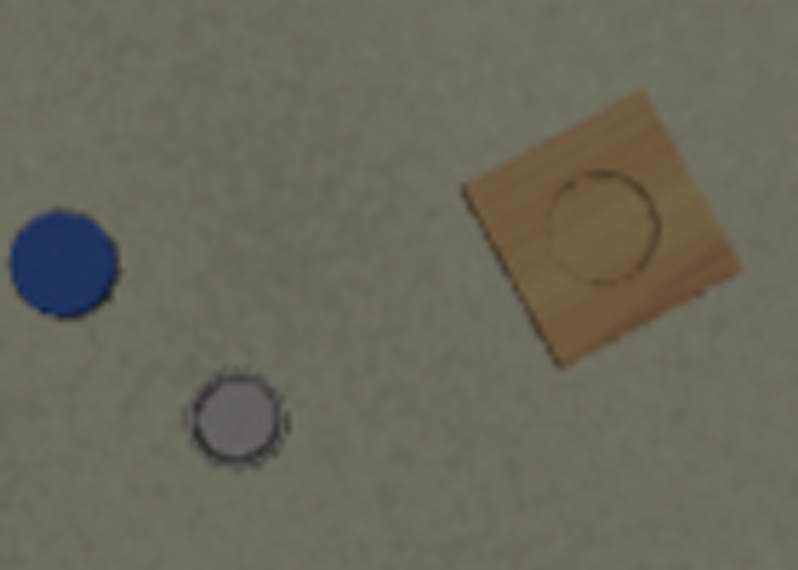

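```bash
python3 - <<'E'
from h import *
d=np.load('top_d.npy')
A=lambda x,y:(90+(x+.5)/6-.5,150+(y+.5)/5.4545-.5)
B=lambda x,y:(220+(x+.5)/5.7-.5,140+(y+.5)/5.7-.5)
def P(n,uv,z):
    w=atd('top',*uv,d[int(round(uv[1])),int(round(uv[0]))]);print(n,np.round(uv,1),atz('top',*uv,z).round(4),'depth',w.round(4))
P('cap',A(497,241),.130)
P('tumbler',B(238,419),.072)
P('tumbler bottom',B(237,419),.003)
P('pocket',B(606,228),.014)
P('pump',(418,203),.14)
P('cup',A(172,260),.1)
P('bluecap1',A(350,482),.036);P('orange',A(580,512),.036);P('blue2',B(63,263),.036)
for c in [(605,117),(693,295),(500,376),(410,190)]: P('plate',A(*c),.008)
for c in [(641,90),(741,268),(561,367),(463,186)]: P('rest',B(*c),.014)
E
```

```text
cap [172.4 193.8] [0.4973 0.223  0.13  ] depth [0.4973 0.2233 0.1284]
tumbler [261.3 213.1] [0.4531 0.0015 0.072 ] depth [0.4516 0.0012 0.0062]
tumbler bottom [261.2 213.1] [0.4515 0.0016 0.003 ] depth [0.4516 0.0017 0.0062]
pocket [325.9 179.6] [ 0.547  -0.1736  0.014 ] depth [ 0.5477 -0.1754  0.0021]
pump [418 203] [ 0.4872 -0.3814  0.14  ] depth [ 0.4874 -0.3901  0.1161]
cup [118.2 197.3] [0.4858 0.368  0.1   ] depth [0.4861 0.383  0.054 ]
bluecap1 [147.9 238. ] [0.3788 0.3045 0.036 ] depth [0.3786 0.305  0.0337]
orange [186.2 243.5] [0.3666 0.2007 0.036 ] depth [0.3667 0.2006 0.0367]
blue2 [230.6 185.7] [0.5239 0.0854 0.036 ] depth [0.524  0.0856 0.033 ]
plate [190.4 171. ] [0.5632 0.1995 0.008 ] depth [0.5634 0.1999 0.0051]
plate [205.1 203.7] [0.4741 0.1564 0.008 ] depth [ 0.474  0.158 -0.005]
plate [172.9 218.5] [0.4313 0.244  0.008 ] depth [ 0.431   0.2458 -0.0008]
plate [157.9 184.4] [0.5243 0.2885 0.008 ] depth [ 0.5247  0.2911 -0.0027]
rest [332.  155.4] [ 0.614  -0.1897  0.014 ] depth [ 0.6159 -0.1925 -0.0031]
rest [349.6 186.6] [ 0.5292 -0.2388  0.014 ] depth [ 0.5297 -0.2413  0.0017]
rest [318. 204.] [ 0.4799 -0.153   0.014 ] depth [ 0.4799 -0.1538  0.0082]
rest [300.8 172.2] [ 0.5658 -0.1046  0.014 ] depth [ 0.566  -0.1048  0.0117]
```

>>> arm_command --commands '[{"translation": [-0.4, -0.45, 0], "dr": [0, 0, 0], "jaw": 0}, {"translation": [-0.84, -0.9, 0], "dr": [0, 0, 0], "jaw": 0}, {"translation": [-0.84, -0.9, 0], "dr": [0, 0, 0], "jaw": 0}, {"translation": [-0.84, -0.9, 0], "dr": [0, 0, 0], "jaw": 0}, {"translation": [-0.84, -0.9, 0], "dr": [0, 0, 0], "jaw": 0}, {"translation": [-0.84, -0.9, 0], "dr": [0, 0, 0], "jaw": 0}, {"translation": [-0.84, -0.9, 0], "dr": [0, 0, 0], "jaw": 0}, {"translation": [-0.84, -0.9, 0], "dr": [0, 0, 0], "jaw": 0}, {"translation": [-0.84, -0.9, 0], "dr": [0, 0, 0], "jaw": 0}, {"translation": [-0.84, -0.9, 0], "dr": [0, 0, 0], "jaw": 0}, {"translation": [-0.84, -0.9, 0], "dr": [0, 0, 0], "jaw": 0}]'

```text
time_s: 1.07
position: [0.3513, 0.2746, 0.2305]
tcp_rot: [[-0.925, 0.38, -0.0], [0.38, 0.925, -0.0], [0.0, -0.0, -1.0]]
force: [0.8, -0.2, 0.1]
opening: 1.003
```

>>> arm_command --commands '[{"translation": [-0.84, -0.9, 0], "dr": [0, 0, 0], "jaw": 0}, {"translation": [-0.84, -0.9, 0], "dr": [0, 0, 0], "jaw": 0}, {"translation": [-0.84, -0.9, 0], "dr": [0, 0, 0], "jaw": 0}, {"translation": [-0.84, -0.9, 0], "dr": [0, 0, 0], "jaw": 0}, {"translation": [-0.84, -0.9, 0], "dr": [0, 0, 0], "jaw": 0}, {"translation": [-0.84, -0.9, 0], "dr": [0, 0, 0], "jaw": 0}, {"translation": [-0.84, -0.9, 0], "dr": [0, 0, 0], "jaw": 0}, {"translation": [-0.84, -0.9, 0], "dr": [0, 0, 0], "jaw": 0}, {"translation": [-0.8, -0.85, 0], "dr": [0, 0, 0], "jaw": 0}, {"translation": [-0.4, -0.5, 0], "dr": [0, 0, 0], "jaw": 0}, {"translation": [0, 0, 0], "dr": [0, 0, 0], "jaw": 0}, {"translation": [0, 0, 0], "dr": [0, 0, 0], "jaw": 0}]'

```text
time_s: 2.07
position: [0.4529, 0.0026, 0.2303]
tcp_rot: [[-0.924, 0.382, -0.001], [0.382, 0.924, 0.001], [0.001, 0.0, -1.0]]
force: [0.0, 0.4, 0.0]
opening: 1.003
```

```bash
python3 - <<'E'
from h import *
s=read_state();print(s['time_s'],s['position'],s['joint_positions'],s['tcp_rot'])
a,d=capture('wrist');save('w1',a);np.save('w1.npy',d);import pickle;pickle.dump(s,open('w1.pkl','wb'))
E
```

```text
2.0667 [0.4529345  0.0025775  0.23029078] [-1.38760239e+01  1.70606850e+01  1.05841491e+02  2.88537547e-02
  5.71561657e+01 -8.14253101e+01] [[-9.24103483e-01  3.82141291e-01 -8.87011332e-04]
 [ 3.82140822e-01  9.24103870e-01  6.54932232e-04]
 [ 1.06996725e-03  2.66261917e-04 -9.99999392e-01]]
```

View pics/w1.png

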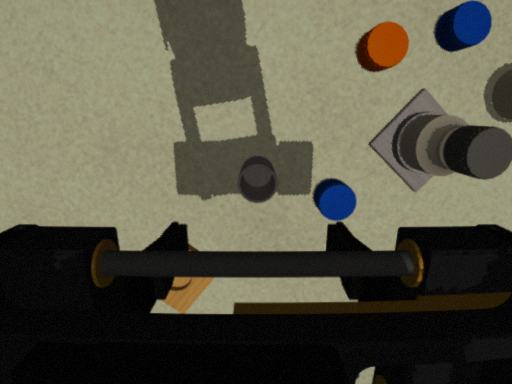

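```bash
python3 - <<'E'
import cv2
a=cv2.imread('pics/w1.png')
cv2.imwrite('pics/w1c.png',cv2.resize(a[140:215,215:305],None,fx=8,fy=8,interpolation=cv2.INTER_CUBIC))
cv2.imwrite('pics/w1d.png',cv2.convertScaleAbs(cv2.resize(a[100:200,360:512],None,fx=5,fy=5,interpolation=cv2.INTER_CUBIC),alpha=1.8))
E
```

```text
(no output)
```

View pics/w1c.png

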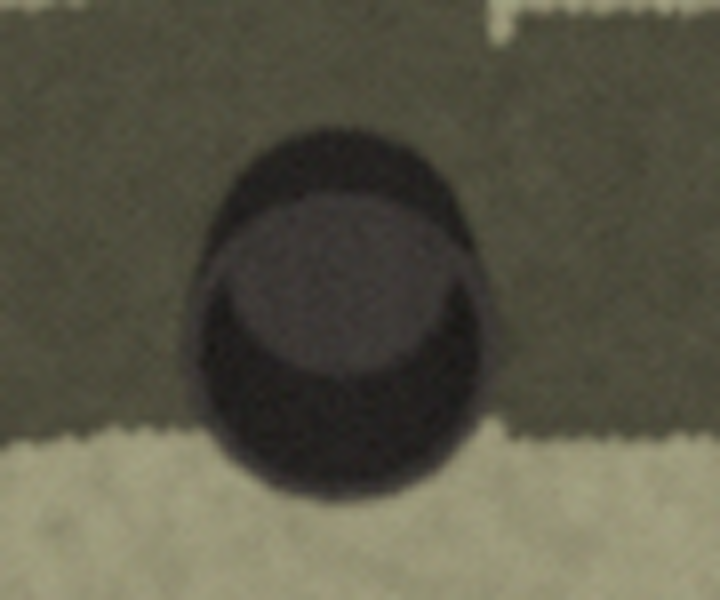

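View pics/w1d.png

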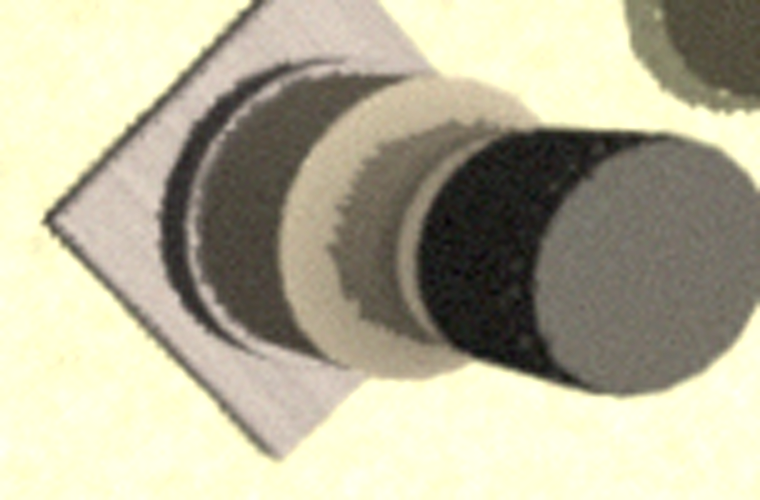

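```bash
python3 - <<'E'
from h import *
import pickle
s=pickle.load(open('w1.pkl','rb'));R=np.array(s['tcp_rot'])
t=atz('wrist',257.2,182.8,.072,s);c=atz('wrist',489.2,152.2,.13,s)
print(t,c,R.T@(t-s['position']))
E
```

```text
[0.45238914 0.00397626 0.072     ] [0.49585045 0.22299025 0.13      ] [0.00086913 0.00104204 0.15829209]
```

>>> arm_command --commands '[{"translation": [0, 0, 0.5], "dr": [0, 0, 0], "jaw": 0}, {"translation": [0.03, 0, 1], "dr": [0, 0, 0], "jaw": 0}, {"translation": [0, 0, 1], "dr": [0, 0, 0], "jaw": 0}, {"translation": [0, 0, 1], "dr": [0, 0, 0], "jaw": 0}, {"translation": [0, 0, 1], "dr": [0, 0, 0], "jaw": 0}, {"translation": [0, 0, 1], "dr": [0, 0, 0], "jaw": 0}, {"translation": [0, 0, 1], "dr": [0, 0, 0], "jaw": 0}, {"translation": [0, 0, 0.8], "dr": [0, 0, 0], "jaw": 0}, {"translation": [0, 0, 0.46], "dr": [0, 0, 0], "jaw": 0}, {"translation": [0, 0, 0], "dr": [0, 0, 0], "jaw": 0}, {"translation": [0, 0, 0], "dr": [0, 0, 0], "jaw": 0.2}, {"translation": [0, 0, 0], "dr": [0, 0, 0], "jaw": 0.4}]'

```text
time_s: 3.12
position: [0.4525, 0.004, 0.0372]
tcp_rot: [[-0.925, 0.379, 0.001], [0.379, 0.925, -0.0], [-0.001, 0.0, -1.0]]
force: [0.6, -0.1, -0.2]
opening: 0.918
```

>>> arm_command --commands '[{"translation": [0, 0, 0], "dr": [0, 0, 0], "jaw": 0.45}, {"translation": [0, 0, 0], "dr": [0, 0, 0], "jaw": 0.5}, {"translation": [0, 0, 0], "dr": [0, 0, 0], "jaw": 0.7}, {"translation": [0, 0, 0], "dr": [0, 0, 0], "jaw": 1}, {"translation": [0, 0, 0], "dr": [0, 0, 0], "jaw": 1}, {"translation": [0, 0, 0], "dr": [0, 0, 0], "jaw": 1}]'

```text
time_s: 3.62
position: [0.4526, 0.0032, 0.0369]
tcp_rot: [[-0.925, 0.38, 0.001], [0.38, 0.925, -0.0], [-0.001, 0.0, -1.0]]
force: [-0.3, -0.4, 3.0]
opening: 0.531
```

>>> arm_command --commands '[{"translation": [0, 0, -0.5], "dr": [0, 0, 0], "jaw": 1}, {"translation": [0, 0, -1], "dr": [0, 0, 0], "jaw": 1}, {"translation": [-0.2, -0.5, -1], "dr": [0, 0, 0], "jaw": 1}, {"translation": [-0.45, -0.9, -1], "dr": [0, 0, 0], "jaw": 1}, {"translation": [-0.45, -0.9, -0.5], "dr": [0, 0, 0], "jaw": 1}, {"translation": [-0.45, -0.9, 0], "dr": [0, 0, 0], "jaw": 1}, {"translation": [-0.45, -0.9, 0], "dr": [0, 0, 0], "jaw": 1}, {"translation": [-0.35, -0.6, 0], "dr": [0, 0, 0], "jaw": 1}, {"translation": [-0.2, -0.34, 0], "dr": [0, 0, 0], "jaw": 1}, {"translation": [0, 0, 0], "dr": [0, 0, 0], "jaw": 1}, {"translation": [0, 0, 0], "dr": [0, 0, 0], "jaw": 1}]'

```text
time_s: 4.53
position: [0.4629, -0.1371, 0.1362]
tcp_rot: [[-0.925, 0.381, -0.001], [0.381, 0.925, 0.001], [0.002, 0.001, -1.0]]
force: [-0.8, 0.8, -1.5]
opening: 0.529
```

```bash
python3 - <<'E'
from h import *
s=read_state();print(s['time_s'],s['position'],s['joint_positions'])
a,d=capture('wrist');save('w2',a);np.save('w2.npy',d);import pickle;pickle.dump(s,open('w2.pkl','wb'))
E
```

```text
4.5333 [ 0.46291048 -0.1371112   0.1362212 ] [-2.98031339e+01  2.80960527e+01  1.07366283e+02  2.73582067e-02
  4.46315449e+01 -9.74232937e+01]
```

View pics/w2.png

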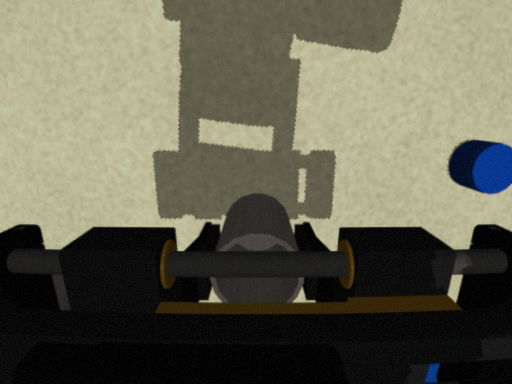

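>>> arm_command --commands '[{"translation": [-0.5, 0, -0.3], "dr": [0, 0, 0], "jaw": 1}, {"translation": [-1, 0, -0.5], "dr": [0, 0, 0], "jaw": 1}, {"translation": [-1, 0, 0], "dr": [0, 0, 0], "jaw": 1}, {"translation": [-1, 0, 0], "dr": [0, 0, 0], "jaw": 1}, {"translation": [-1, 0, 0], "dr": [0, 0, 0], "jaw": 1}, {"translation": [-1, 0, 0], "dr": [0, 0, 0], "jaw": 1}, {"translation": [-1, 0, 0], "dr": [0, 0, 0], "jaw": 1}, {"translation": [-0.5, 0, 0], "dr": [0, 0, 0], "jaw": 1}, {"translation": [0, 0, 0], "dr": [0, 0, 0], "jaw": 1}, {"translation": [0, 0, 0], "dr": [0, 0, 0], "jaw": 1}]'

```text
time_s: 5.42
position: [0.6246, -0.2021, 0.1556]
tcp_rot: [[-0.926, 0.378, -0.003], [0.378, 0.926, 0.002], [0.003, 0.0, -1.0]]
force: [-0.8, 0.0, -0.8]
opening: 0.528
```

```bash
python3 - <<'E'
from h import *
s=read_state();print(s['time_s'],s['position'],s['joint_positions'])
a,d=capture('wrist');save('w3',a);np.save('w3.npy',d);import pickle;pickle.dump(s,open('w3.pkl','wb'))
E
```

```text
5.4167 [ 0.62459856 -0.20206805  0.15560871] [-2.76660017e+01  3.75434972e+01  8.09910052e+01  1.00699027e-02
  6.16408383e+01 -9.54317208e+01]
```

View pics/w3.png

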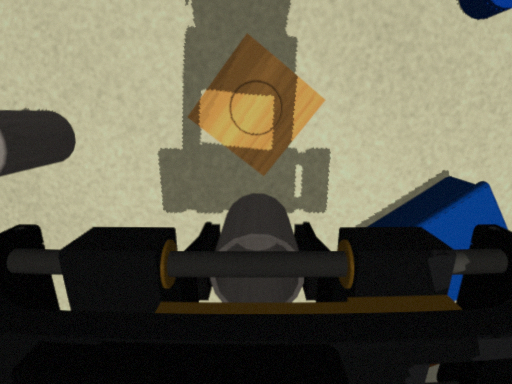

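```bash
python3 - <<'E'
import cv2
a=cv2.imread('pics/w3.png')
cv2.imwrite('pics/w3c.png',cv2.resize(a[60:160,195:325],None,fx=6,fy=6,interpolation=cv2.INTER_CUBIC))
E
```

```text
(no output)
```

View pics/w3c.png

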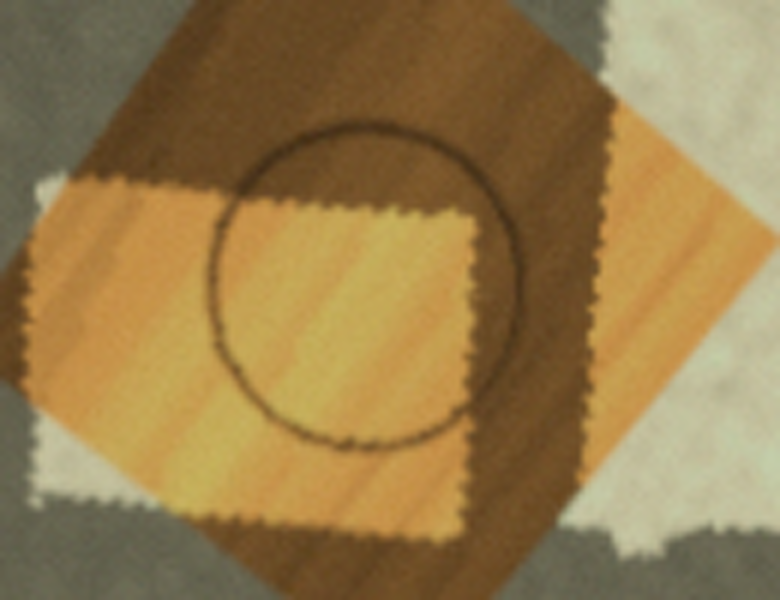

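```bash
python3 - <<'E'
from h import *
import pickle
s=pickle.load(open('w3.pkl','rb'));R=np.array(s['tcp_rot']);d=np.load('w3.npy')
f=lambda x,y:(195+(x+.5)/6-.5,60+(y+.5)/6-.5)
for z in (.014,.004):
    c=atz('wrist',*f(367,286),z,s);print(z,c,R.T@(c-s['position']))
    print(np.linalg.norm(atz('wrist',*f(211,286),z,s)-atz('wrist',*f(523,286),z,s)),np.linalg.norm(atz('wrist',*f(367,122),z,s)-atz('wrist',*f(367,450),z,s)))
u=[(256,107),(256,75),(210,105)]
for x,y in u: print(atd('wrist',x,y,d[y,x],s))
# tumbler rim in view, tcp to tumbler
print(s['tcp_rot'])
E
```

```text
0.014 [ 0.54724003 -0.1709182   0.014     ] [ 0.08296366 -0.0005082   0.14186069]
0.05253078693632772 0.05342205818828525
0.004 [ 0.54689585 -0.17080126  0.004     ] [ 0.08329618 -0.00053466  0.15186173]
0.054304905714539414 0.05522627781129292
[ 0.54677457 -0.17046908  0.00438624]
[ 0.51878332 -0.15899782  0.01378393]
[ 0.52755721 -0.21283974  0.01353899]
[[-9.25608670e-01  3.78472758e-01 -2.63856881e-03]
 [ 3.78469811e-01  9.25612324e-01  1.55790840e-03]
 [ 3.03191769e-03  4.43394886e-04 -9.99995305e-01]]
```

>>> arm_command --commands '[{"translation": [0.3, 0, 0], "dr": [0, 0, 0], "jaw": 1}, {"translation": [0.7, 0, 0], "dr": [0, 0, 0], "jaw": 1}, {"translation": [0.9, 0, 0], "dr": [0, 0, 0], "jaw": 1}, {"translation": [0.8, -0.05, 0.3], "dr": [0, 0, 0], "jaw": 1}, {"translation": [0.4, 0, 0.6], "dr": [0, 0, 0], "jaw": 1}, {"translation": [0.22, 0, 0.8], "dr": [0, 0, 0], "jaw": 1}, {"translation": [0, 0, 0.8], "dr": [0, 0, 0], "jaw": 1}, {"translation": [0, 0, 0.8], "dr": [0, 0, 0], "jaw": 1}, {"translation": [0, 0, 0.4], "dr": [0, 0, 0], "jaw": 1}, {"translation": [0, 0, 0.1], "dr": [0, 0, 0], "jaw": 1}, {"translation": [0, 0, 0], "dr": [0, 0, 0], "jaw": 1}, {"translation": [0, 0, 0], "dr": [0, 0, 0], "jaw": 1}]'

```text
time_s: 6.47
position: [0.5483, -0.1736, 0.0624]
tcp_rot: [[-0.925, 0.38, 0.001], [0.38, 0.925, -0.001], [-0.001, -0.0, -1.0]]
force: [-0.8, -0.4, -0.7]
opening: 0.528
```

```bash
python3 - <<'E'
from h import *
s=read_state();print(s['time_s'],s['position'],s['tcp_rot'])
for n in ['scene','wrist']:
    a,d=capture(n);save('p4'+n,a)
    if n=='scene': save('p4c',cv2.resize(a[150:290,130:270],None,fx=4,fy=4,interpolation=cv2.INTER_CUBIC))
E
```

```text
6.4667 [ 0.54832717 -0.17364023  0.06235233] [[-9.25016316e-01  3.79926328e-01  8.94416598e-04]
 [ 3.79926007e-01  9.25016739e-01 -5.12178502e-04]
 [-1.02194042e-03 -1.33961345e-04 -9.99999469e-01]]
```

View pics/p4c.png

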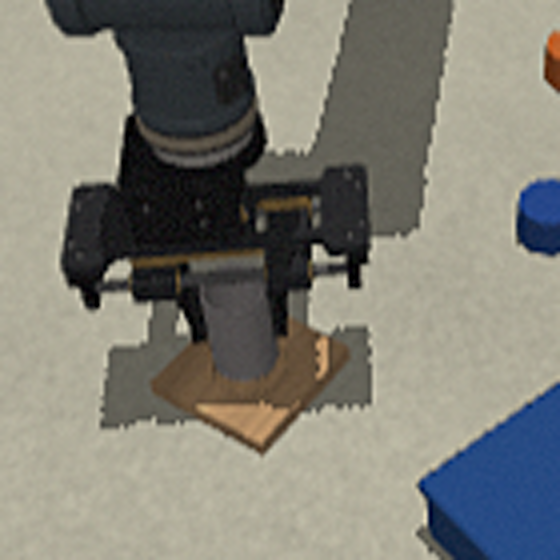

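View pics/p4wrist.png

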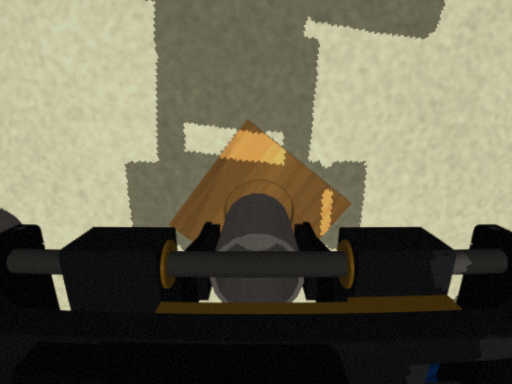

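```bash
python3 - <<'E'
import cv2
a=cv2.imread('pics/p4wrist.png')
cv2.imwrite('pics/p4w.png',cv2.convertScaleAbs(cv2.resize(a[165:245,195:325],None,fx=6,fy=6,interpolation=cv2.INTER_CUBIC),alpha=1.6))
E
```

```text
(no output)
```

View pics/p4w.png

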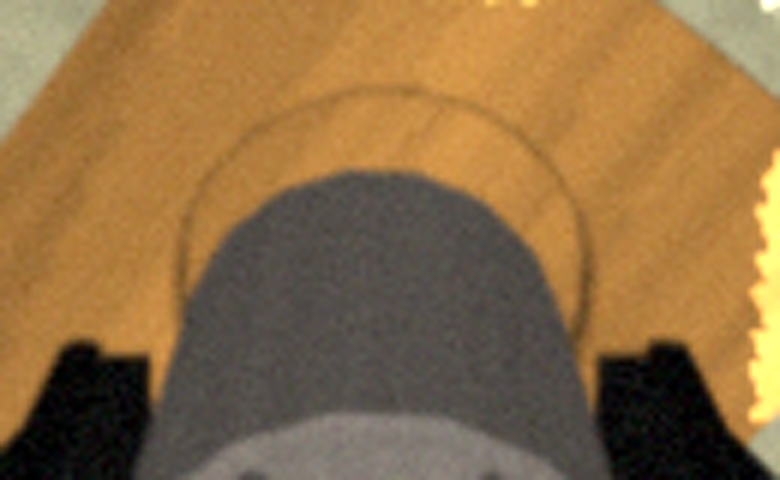

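```bash
python3 - <<'E'
from h import *
s=read_state();R=np.array(s['tcp_rot'])
f=lambda x,y:(195+(x+.5)/6-.5,165+(y+.5)/6-.5)
l=lambda p:(R.T@(p-s['position']))*1000
print('circ top',l(atz('wrist',*f(385,88),.014,s)),'left',l(atz('wrist',*f(181,255),.014,s)),'right',l(atz('wrist',*f(589,265),.014,s)))
print('tumbler',l(atz('wrist',*f(372,170),.0255,s)))
E
```

```text
circ top [28.88866468  1.91243308 48.66811207] left [  7.34822896 -23.78541468  48.72331007] right [ 6.01750527 27.76036173 48.71237831]
tumbler [21.56204663  0.31538909 37.18492925]
```

>>> arm_command --commands '[{"translation": [0.12, 0.06, 0], "dr": [0, 0, 0], "jaw": 1}, {"translation": [0, 0, 0.2], "dr": [0, 0, 0], "jaw": 1}, {"translation": [0, 0, 0.2], "dr": [0, 0, 0], "jaw": 1}, {"translation": [0, 0, 0.2], "dr": [0, 0, 0], "jaw": 1}, {"translation": [0, 0, 0.15], "dr": [0, 0, 0], "jaw": 1}, {"translation": [0, 0, 0.05], "dr": [0, 0, 0], "jaw": 1}, {"translation": [0, 0, 0], "dr": [0, 0, 0], "jaw": 1}, {"translation": [0, 0, 0], "dr": [0, 0, 0], "jaw": 1}]'

```text
time_s: 7.23
position: [0.5459, -0.1711, 0.0413]
tcp_rot: [[-0.925, 0.38, -0.0], [0.38, 0.925, 0.0], [0.0, 0.0, -1.0]]
force: [-0.6, -0.3, -0.9]
opening: 0.53
```

>>> arm_command --commands '[{"translation": [0, 0, 0.03], "dr": [0, 0, 0], "jaw": 1}, {"translation": [0, 0, 0], "dr": [0, 0, 0], "jaw": 1}]'

```text
time_s: 7.4
position: [0.5461, -0.1711, 0.0409]
tcp_rot: [[-0.925, 0.38, 0.0], [0.38, 0.925, -0.0], [-0.0, -0.0, -1.0]]
force: [-0.5, 0.2, 1.0]
opening: 0.529
```

```bash
python3 - <<'E'
from h import *
s=read_state();print(s['position'],s['force'])
a,d=capture('scene');save('p5',cv2.resize(a[150:290,130:270],None,fx=4,fy=4,interpolation=cv2.INTER_CUBIC))
a,d=capture('wrist');save('p5w',cv2.resize(a[165:245,195:325],None,fx=6,fy=6,interpolation=cv2.INTER_CUBIC))
E
```

```text
[ 0.54605242 -0.1711316   0.04094927] [-0.50541484  0.22673096  0.99318395]
```

View pics/p5w.png

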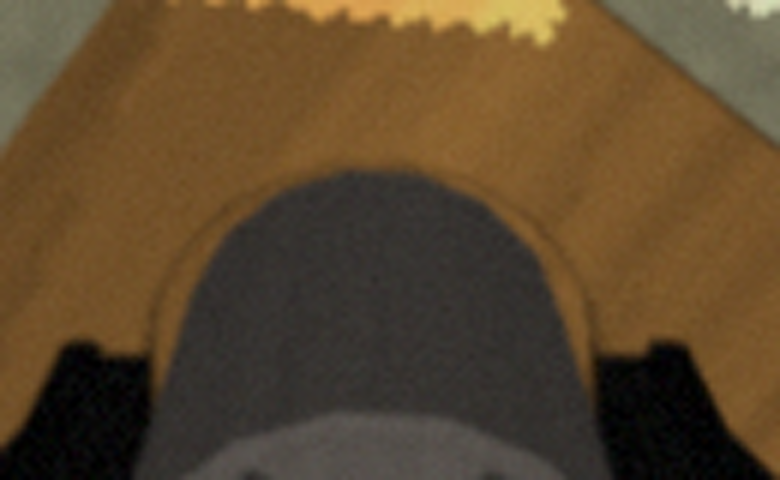

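Contact force is +1 N at the pocket-floor height, and the tumbler is centred inside the ring. Next I release it and rise.

>>> arm_command --commands '[{"translation": [0, 0, 0], "dr": [0, 0, 0], "jaw": 0.45}, {"translation": [0, 0, 0], "dr": [0, 0, 0], "jaw": 0.4}, {"translation": [0, 0, 0], "dr": [0, 0, 0], "jaw": 0.2}, {"translation": [0, 0, 0], "dr": [0, 0, 0], "jaw": 0}, {"translation": [0, 0, 0], "dr": [0, 0, 0], "jaw": 0}, {"translation": [0, 0, 0], "dr": [0, 0, 0], "jaw": 0}, {"translation": [0, 0, -0.3], "dr": [0, 0, 0], "jaw": 0}, {"translation": [0, 0, -0.7], "dr": [0, 0, 0], "jaw": 0}, {"translation": [0, 0, -1], "dr": [0, 0, 0], "jaw": 0}, {"translation": [0, 0, -1], "dr": [0, 0, 0], "jaw": 0}, {"translation": [0, 0, -1], "dr": [0, 0, 0], "jaw": 0}, {"translation": [0, 0, -1], "dr": [0, 0, 0], "jaw": 0}]'

```text
time_s: 8.5
position: [0.5457, -0.1709, 0.1675]
tcp_rot: [[-0.925, 0.38, 0.0], [0.38, 0.925, -0.0], [-0.0, -0.0, -1.0]]
force: [0.3, 0.0, -0.2]
opening: 1.0
```

>>> arm_command --commands '[{"translation": [0, 0.4, -1], "dr": [0, 0, 0], "jaw": 0}, {"translation": [0, 0.9, -1], "dr": [0, 0, 0], "jaw": 0}, {"translation": [0, 0.9, 0], "dr": [0, 0, 0], "jaw": 0}, {"translation": [0, 0.9, 0], "dr": [0, 0, 0], "jaw": 0}, {"translation": [0, 0.9, 0], "dr": [0, 0, 0], "jaw": 0}, {"translation": [0, 0.4, 0], "dr": [0, 0, 0], "jaw": 0}, {"translation": [0, 0, 0], "dr": [0, 0, 0], "jaw": 0}]'

```text
time_s: 9.08
position: [0.5881, -0.0674, 0.2162]
tcp_rot: [[-0.926, 0.377, 0.001], [0.377, 0.926, 0.0], [-0.0, 0.0, -1.0]]
force: [0.2, -0.2, -0.0]
opening: 1.002
```

```bash
python3 - <<'E'
from h import *
s=read_state();print(s['time_s'],s['position'],s['joint_positions'])
a,d=capture('scene');save('p6',a);save('p6c',cv2.resize(a[150:290,130:270],None,fx=4,fy=4,interpolation=cv2.INTER_CUBIC))
a,d=capture('top');save('p6t',cv2.resize(a[140:240,220:360],None,fx=5.7,fy=5.7,interpolation=cv2.INTER_CUBIC))
E
```

```text
9.0833 [ 0.58805621 -0.06738174  0.21620822] [-1.73558151e+01  2.86039613e+01  8.78724593e+01  2.28382061e-02
  6.34989956e+01 -8.52056391e+01]
```

View pics/p6c.png

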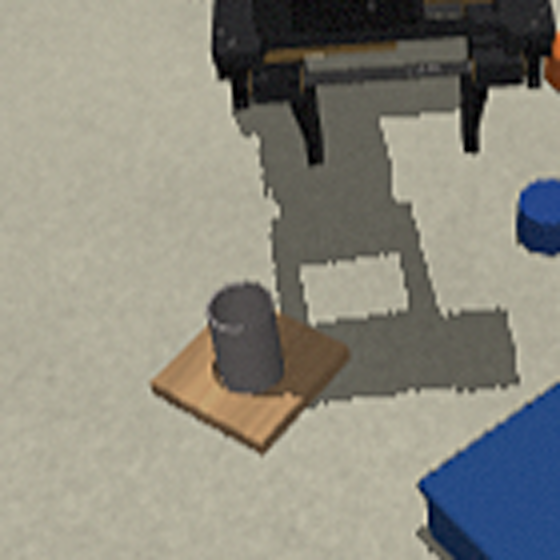

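View pics/p6t.png

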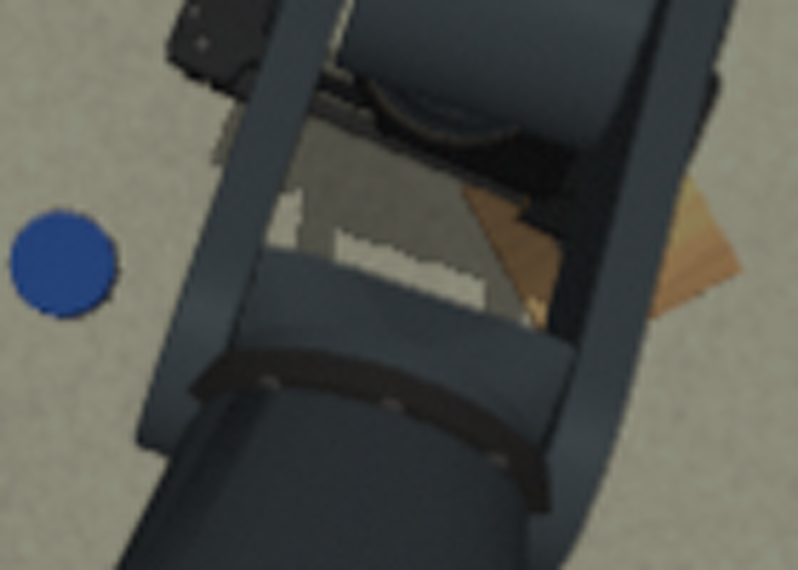

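>>> arm_command --commands '[{"translation": [0.25, 0.4, -0.2], "dr": [0, 0, 0], "jaw": 0}, {"translation": [0.52, 0.85, 0], "dr": [0, 0, 0], "jaw": 0}, {"translation": [0.55, 0.9, 0], "dr": [0, 0, 0], "jaw": 0}, {"translation": [0.55, 0.9, 0], "dr": [0, 0, 0], "jaw": 0}, {"translation": [0.55, 0.9, 0], "dr": [0, 0, 0], "jaw": 0}, {"translation": [0.55, 0.9, 0], "dr": [0, 0, 0], "jaw": 0}, {"translation": [0.55, 0.9, 0], "dr": [0, 0, 0], "jaw": 0}, {"translation": [0.55, 0.9, 0], "dr": [0, 0, 0], "jaw": 0}, {"translation": [0.55, 0.9, 0], "dr": [0, 0, 0], "jaw": 0}, {"translation": [0.55, 0.9, 0], "dr": [0, 0, 0], "jaw": 0}, {"translation": [0.5, 0.75, 0], "dr": [0, 0, 0], "jaw": 0}, {"translation": [0.3, 0.3, 0], "dr": [0, 0, 0], "jaw": 0}]'

```text
time_s: 10.18
position: [0.5392, 0.209, 0.2211]
tcp_rot: [[-0.925, 0.379, -0.0], [0.379, 0.925, 0.001], [0.0, 0.001, -1.0]]
force: [0.3, -0.3, 1.1]
opening: 0.999
```

>>> arm_command --commands '[{"translation": [0, 0, 0], "dr": [0, 0, 0], "jaw": 0}, {"translation": [0, 0, 0], "dr": [0, 0, 0], "jaw": 0}]'

```text
time_s: 10.35
position: [0.5397, 0.2065, 0.2209]
tcp_rot: [[-0.925, 0.38, -0.0], [0.38, 0.925, -0.001], [-0.0, -0.001, -1.0]]
force: [0.1, 0.5, -0.0]
opening: 0.999
```

```bash
python3 - <<'E'
from h import *
s=read_state();print(s['time_s'],s['position'],s['joint_positions'])
a,d=capture('wrist');save('w7',a);np.save('w7.npy',d);import pickle;pickle.dump(s,open('w7.pkl','wb'))
a,d=capture('top');save('p7t',cv2.resize(a[140:240,220:360],None,fx=5.7,fy=5.7,interpolation=cv2.INTER_CUBIC))
E
```

```text
10.35 [0.53965226 0.20648199 0.22088946] [ 9.88777227e+00  2.72434554e+01  8.95889717e+01 -5.47245401e-02
  6.31868703e+01 -5.77836604e+01]
```

View pics/w7.png

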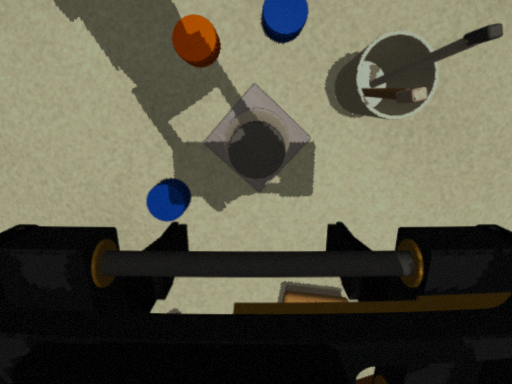

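View pics/p7t.png

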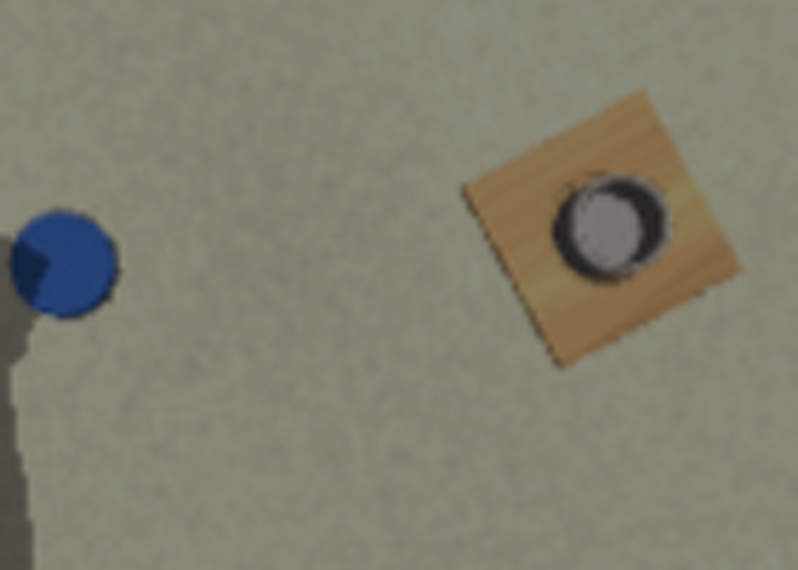

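```bash
python3 - <<'E'
from h import *
import cv2
a=cv2.imread('pics/w7.png')
cv2.imwrite('pics/w7c.png',cv2.convertScaleAbs(cv2.resize(a[70:200,195:325],None,fx=4.6,fy=4.6,interpolation=cv2.INTER_CUBIC),alpha=2))
import pickle
s=pickle.load(open('w7.pkl','rb'));d=np.load('w7.npy')
m=[]
for y in range(25,125,2):
  for x in range(325,510,2):
    if d[y,x]>0:
      p=atd('wrist',x,y,d[y,x],s)
      if p[2]>.09:m.append((np.hypot(p[0]-.497,p[1]-.2228),*p,x,y))
m=np.array(m);o=m[np.argsort(m[:,0])];print(o[:4].round(3));q=o[o[:,3]>.12];print(q[:4].round(3),q[-3:].round(3))
p=[atd('wrist',x,y,d[y,x],s) for y in range(125,178,2) for x in range(232,284,2)];p=np.array(p);p=p[abs(p[:,2]-.13)<.006]
print(len(p),p.mean(0),(p.max(0)+p.min(0))/2,np.ptp(p,axis=0))
E
```

```text
Traceback (most recent call last):
  File "h.py", line 16, in atd
    P,d=ray(name,u,v,st);return (P@np.append(d*depth,1))[:3]
        ~~~^^^^^^^^^^^^^
  File "h.py", line 9, in ray
    m=camera_model(name);K=np.array(m['intrinsics']);P=pose(name,st)
                                                       ~~~~^^^^^^^^^
  File "h.py", line 5, in pose
    m=camera_model(name)
ValueError: time passes only in moves, steps and waits
```

View pics/w7c.png

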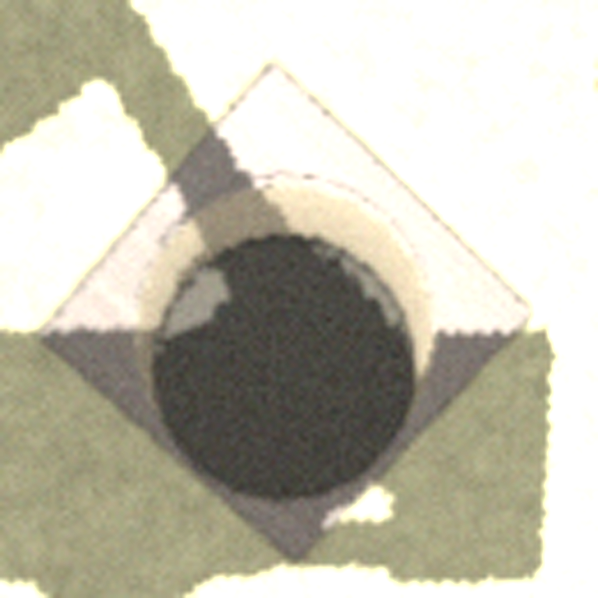

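```bash
sed -i 's/^def save/_C={}\n_cm=camera_model\ndef camera_model(n):\n    if n not in _C: _C[n]=_cm(n)\n    return _C[n]\ndef save/' h.py; python3 - <<'E'
from h import *
import pickle
s=pickle.load(open('w7.pkl','rb'));d=np.load('w7.npy');R=np.array(s['tcp_rot'])
m=[]
for y in range(25,125,2):
  for x in range(325,510,2):
    if d[y,x]>0:
      p=atd('wrist',x,y,d[y,x],s)
      if p[2]>.09:m.append((np.hypot(p[0]-.497,p[1]-.2228),*p,x,y))
m=np.array(m);o=m[np.argsort(m[:,0])];print(o[:4].round(3));q=o[o[:,3]>.12];print(q[:4].round(3),q[-3:].round(3))
p=[atd('wrist',x,y,d[y,x],s) for y in range(110,185) for x in range(225,290)];p=np.array(p);p=p[abs(p[:,2]-.13)<.006]
print(len(p),p.mean(0),np.ptp(p,axis=0))
c=atz('wrist',195+284/4.6-.5,70+366.5/4.6-.5,.13,s);print(c,R.T@(c-s['position']))
E
```

```text
[[1.09e-01 4.87e-01 3.32e-01 1.00e-01 3.59e+02 9.30e+01]
 [1.09e-01 4.89e-01 3.32e-01 9.80e-02 3.59e+02 9.50e+01]
 [1.09e-01 4.87e-01 3.32e-01 9.50e-02 3.57e+02 9.30e+01]
 [1.10e-01 4.85e-01 3.32e-01 9.60e-02 3.57e+02 9.10e+01]]
[[1.14e-01 4.99e-01 3.36e-01 1.71e-01 4.05e+02 9.90e+01]
 [1.14e-01 5.00e-01 3.37e-01 1.58e-01 3.97e+02 1.01e+02]
 [1.14e-01 5.00e-01 3.37e-01 1.76e-01 4.09e+02 9.90e+01]
 [1.14e-01 5.00e-01 3.37e-01 1.61e-01 3.99e+02 1.01e+02]] [[1.81e-01 4.81e-01 4.03e-01 1.84e-01 5.01e+02 3.50e+01]
 [1.82e-01 4.77e-01 4.03e-01 1.85e-01 5.01e+02 2.70e+01]
 [1.82e-01 4.75e-01 4.04e-01 1.85e-01 5.01e+02 2.50e+01]]
2525 [0.49709284 0.22373918 0.13002404] [0.04949387 0.04932343 0.00832199]
[0.4968056 0.2239988 0.13     ] [4.63043895e-02 2.70306451e-05 9.08816412e-02]
```

>>> arm_command --commands '[{"translation": [0.4, 0, 0], "dr": [0, 0, 0.5], "jaw": 0}, {"translation": [0.9, 0, 0], "dr": [0, 0, 0], "jaw": 0}, {"translation": [0.54, 0, 0], "dr": [0, 0, 0], "jaw": 0}, {"translation": [0, 0, 0], "dr": [0, 0, 1], "jaw": 0}, {"translation": [0, 0, 0], "dr": [0, 0, 1], "jaw": 0}, {"translation": [0, 0, 0], "dr": [0, 0, 1], "jaw": 0}, {"translation": [0, 0, 0], "dr": [0, 0, 1], "jaw": 0}, {"translation": [0, 0, 0], "dr": [0, 0, 1], "jaw": 0}, {"translation": [0, 0, 0], "dr": [0, 0, 1], "jaw": 0}, {"translation": [0, 0, 0], "dr": [0, 0, 1], "jaw": 0}, {"translation": [0, 0, 0], "dr": [0, 0, 1], "jaw": 0}, {"translation": [0, 0, 0], "dr": [0, 0, 1], "jaw": 0}]'

```text
time_s: 11.45
position: [0.4983, 0.2254, 0.2208]
tcp_rot: [[-0.179, 0.984, 0.0], [0.984, 0.179, -0.0], [-0.0, -0.0, -1.0]]
force: [0.2, -1.6, -0.0]
opening: 0.999
```

>>> arm_command --commands '[{"translation": [0, 0, 0], "dr": [0, 0, 1], "jaw": 0}, {"translation": [0, 0, 0], "dr": [0, 0, 1], "jaw": 0}, {"translation": [0, 0, 0], "dr": [0, 0, 1], "jaw": 0}, {"translation": [0, 0, 0], "dr": [0, 0, 1], "jaw": 0}, {"translation": [0, 0, 0], "dr": [0, 0, 0.5], "jaw": 0}, {"translation": [0, 0, 0], "dr": [0, 0, 0], "jaw": 0}, {"translation": [0, 0, 0], "dr": [0, 0, 0], "jaw": 0}]'

```text
time_s: 12.03
position: [0.4983, 0.2256, 0.2208]
tcp_rot: [[0.281, 0.96, 0.0], [0.96, -0.281, -0.0], [-0.0, 0.0, -1.0]]
force: [0.3, 0.0, -0.4]
opening: 1.003
```

```bash
python3 - <<'E'
from h import *
s=read_state();print(s['time_s'],s['position'],s['joint_positions'],s['tcp_rot'])
R=np.array(s['tcp_rot']);print(R.T@(np.array([.4971,.2236,.102])-s['position'])/.025)
E
```

```text
12.0333 [0.49827056 0.2256071  0.2208486 ] [ 1.26589504e+01  2.49213703e+01  9.39680187e+01 -1.57546450e-02
  6.11103781e+01  2.89606809e+01] [[ 2.80568198e-01  9.59834092e-01  5.67425200e-05]
 [ 9.59834071e-01 -2.80568178e-01 -2.34004172e-04]
 [-2.08685037e-04  1.20117533e-04 -9.99999971e-01]]
[-0.08920405 -0.02298763  4.75396007]
```

>>> arm_command --commands '[{"translation": [-0.09, -0.02, 0.4], "dr": [0, 0, 0], "jaw": 0}, {"translation": [0, 0, 0.8], "dr": [0, 0, 0], "jaw": 0}, {"translation": [0, 0, 0.8], "dr": [0, 0, 0], "jaw": 0}, {"translation": [0, 0, 0.8], "dr": [0, 0, 0], "jaw": 0}, {"translation": [0, 0, 0.8], "dr": [0, 0, 0], "jaw": 0}, {"translation": [0, 0, 0.7], "dr": [0, 0, 0], "jaw": 0}, {"translation": [0, 0, 0.45], "dr": [0, 0, 0], "jaw": 0}, {"translation": [0, 0, 0], "dr": [0, 0, 0], "jaw": 0}, {"translation": [0, 0, 0], "dr": [0, 0, 0], "jaw": 0}]'

```text
time_s: 12.78
position: [0.4968, 0.2239, 0.1016]
tcp_rot: [[0.281, 0.96, -0.001], [0.96, -0.281, -0.0], [-0.001, -0.001, -1.0]]
force: [-0.9, -0.3, 0.3]
opening: 1.0
```

```bash
python3 - <<'E'
from h import *
s=read_state();print(s['time_s'],s['position'],s['force'])
a,d=capture('wrist');save('w8',a);a,d=capture('scene');save('s8',cv2.resize(a[100:230,230:370],None,fx=5,fy=4.6,interpolation=cv2.INTER_CUBIC))
a,d=capture('top');save('t8',cv2.resize(a[140:250,90:240],None,fx=5,fy=5,interpolation=cv2.INTER_CUBIC))
E
```

```text
12.7833 [0.496813   0.2239472  0.10164025] [-0.8750571  -0.34911533  0.26287675]
```

View pics/w8.png

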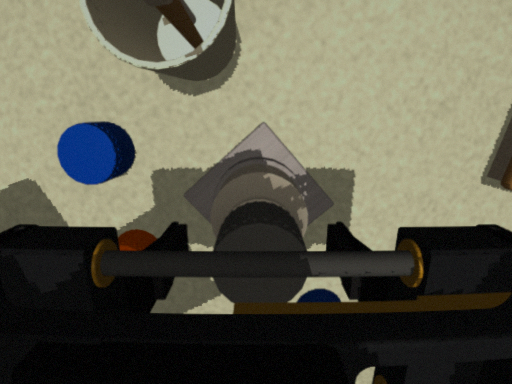

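View pics/s8.png

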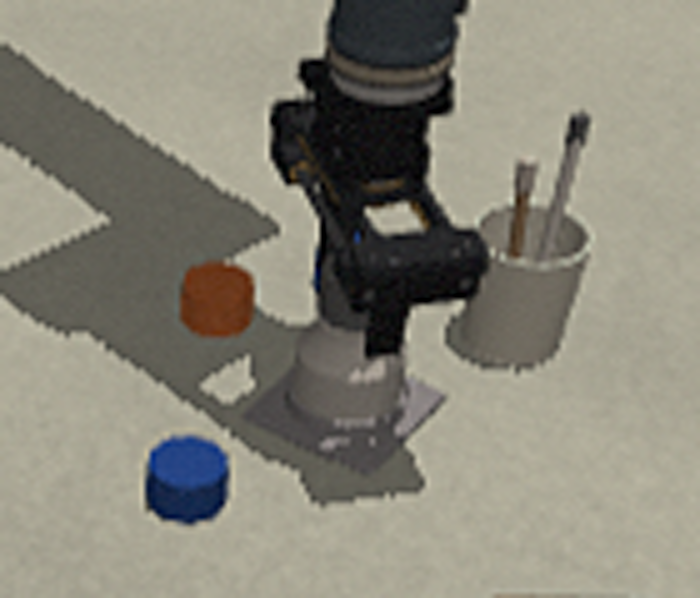

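>>> arm_command --commands '[{"translation": [0, 0.05, 0], "dr": [0, 0, 0], "jaw": 0.2}, {"translation": [0, 0, 0], "dr": [0, 0, 0], "jaw": 0.35}, {"translation": [0, 0, 0], "dr": [0, 0, 0], "jaw": 0.4}, {"translation": [0, 0, 0], "dr": [0, 0, 0], "jaw": 0.45}, {"translation": [0, 0, 0], "dr": [0, 0, 0], "jaw": 0.6}, {"translation": [0, 0, 0], "dr": [0, 0, 0], "jaw": 1}, {"translation": [0, 0, 0], "dr": [0, 0, 0], "jaw": 1}, {"translation": [0, 0, 0], "dr": [0, 0, 0], "jaw": 1}]'

```text
time_s: 13.6
position: [0.4982, 0.2239, 0.1021]
tcp_rot: [[0.281, 0.96, -0.0], [0.96, -0.281, -0.0], [-0.0, -0.0, -1.0]]
force: [0.0, -0.1, 0.7]
opening: 0.561
```

```bash
python3 - <<'E'
from h import *
s=read_state();print(s['time_s'],s['position'],s['force'],s['moment'],s['opening'])
E
```

```text
13.6 [0.49818628 0.22393856 0.10206094] [ 0.04324972 -0.12650334  0.74863256] [-0.10432648  0.12148594  0.00773915] 0.5613108706440503
```

>>> arm_command --commands '[{"translation": [0, 0, 0.1], "dr": [0, 0, 0], "jaw": 1}, {"translation": [0, 0, 0.1], "dr": [0, 0, 0], "jaw": 1}, {"translation": [0, 0, 0.09], "dr": [0, 0, 0], "jaw": 1}, {"translation": [0, 0, 0], "dr": [0, 0, 0], "jaw": 1}, {"translation": [0, 0, 0], "dr": [0, 0, 0], "jaw": 1}, {"translation": [0, 0, 0], "dr": [0, 0, 0], "jaw": 1}]'

```text
time_s: 14.1
position: [0.4982, 0.224, 0.0954]
tcp_rot: [[0.281, 0.96, 0.0], [0.96, -0.281, 0.0], [0.0, 0.0, -1.0]]
force: [-1.6, -0.2, 7.8]
opening: 0.563
```

```bash
python3 - <<'E'
from h import *
s=read_state();print(s['time_s'],s['position'],s['force'],s['moment'],s['opening'])
E
```

```text
14.1 [0.49821089 0.22396769 0.09539383] [-1.62129941 -0.16963539  7.76704723] [-0.14205797  0.37267943  0.0284278 ] 0.5626297958124473
```

>>> arm_command --commands '[{"translation": [0, 0, 0.04], "dr": [0, 0, 0], "jaw": 1}, {"translation": [0, 0, 0], "dr": [0, 0, 0], "jaw": 1}, {"translation": [0, 0, 0], "dr": [0, 0, 0], "jaw": 1}]'

```text
time_s: 14.35
position: [0.4982, 0.2239, 0.0945]
tcp_rot: [[0.281, 0.96, 0.0], [0.96, -0.281, 0.0], [0.0, 0.0, -1.0]]
force: [-1.6, 0.0, 9.0]
opening: 0.563
```

>>> arm_command --commands '[{"translation": [0, 0, 0], "dr": [0, 0, -0.3], "jaw": 1}, {"translation": [0, 0, 0], "dr": [0, 0, -0.5], "jaw": 1}, {"translation": [0, 0, 0], "dr": [0, 0, -0.5], "jaw": 1}, {"translation": [0, 0, 0], "dr": [0, 0, -0.5], "jaw": 1}, {"translation": [0, 0, 0], "dr": [0, 0, -0.5], "jaw": 1}, {"translation": [0, 0, 0], "dr": [0, 0, -0.5], "jaw": 1}, {"translation": [0, 0, 0], "dr": [0, 0, -0.5], "jaw": 1}, {"translation": [0, 0, 0], "dr": [0, 0, -0.2], "jaw": 1}, {"translation": [0, 0, 0], "dr": [0, 0, 0], "jaw": 1}]'

```text
time_s: 15.1
position: [0.4991, 0.2243, 0.0948]
tcp_rot: [[-0.082, 0.997, 0.002], [0.997, 0.082, 0.001], [0.001, 0.002, -1.0]]
force: [-1.1, 0.6, 8.3]
opening: 0.563
```

```bash
python3 - <<'E'
from h import *
s=read_state();print(s['time_s'],s['position'],s['force'],s['moment'],s['opening'],s['tcp_rot'][0])
E
```

```text
15.1 [0.49911424 0.22425324 0.09477019] [-1.12130935  0.64655625  8.29805589] [-0.11476957  0.24825975  0.03216908] 0.5632816612652063 [-0.0818697   0.99664039  0.00229678]
```

>>> arm_command --commands '[{"translation": [0, 0, 0.02], "dr": [0, 0, -0.4], "jaw": 1}, {"translation": [0, 0, 0], "dr": [0, 0, -0.7], "jaw": 1}, {"translation": [0, 0, 0], "dr": [0, 0, -0.8], "jaw": 1}, {"translation": [0, 0, 0], "dr": [0, 0, -0.8], "jaw": 1}, {"translation": [0, 0, 0], "dr": [0, 0, -0.8], "jaw": 1}, {"translation": [0, 0, 0], "dr": [0, 0, -0.8], "jaw": 1}, {"translation": [0, 0, 0], "dr": [0, 0, -0.8], "jaw": 1}, {"translation": [0, 0, 0], "dr": [0, 0, -0.8], "jaw": 1}, {"translation": [0, 0, 0], "dr": [0, 0, -0.8], "jaw": 1}, {"translation": [0, 0, 0], "dr": [0, 0, -0.8], "jaw": 1}, {"translation": [0, 0, 0], "dr": [0, 0, -0.6], "jaw": 1}, {"translation": [0, 0, 0], "dr": [0, 0, -0.1], "jaw": 1}]'

```text
time_s: 16.1
position: [0.4987, 0.2246, 0.0944]
tcp_rot: [[-0.809, 0.588, 0.002], [0.588, 0.809, 0.001], [-0.001, 0.002, -1.0]]
force: [-1.6, 1.7, 8.4]
opening: 0.565
```

```bash
python3 - <<'E'
from h import *
s=read_state();R=np.array(s['tcp_rot']);print(s['time_s'],s['position'],s['force'],s['moment'],s['opening'],R[0],np.degrees(np.arctan2(R[1,0],R[0,0]))-np.degrees(np.arctan2(.96,.2806)))
a,d=capture('wrist');save('w9',a)
E
```

```text
16.1 [0.49874577 0.22462365 0.09440311] [-1.59204198  1.68256275  8.41851376] [ 0.17299625  0.3713996  -0.131252  ] 0.5650166359424447 [-0.8086639   0.58826852  0.00168777] 70.2588112335839
```

View pics/w9.png

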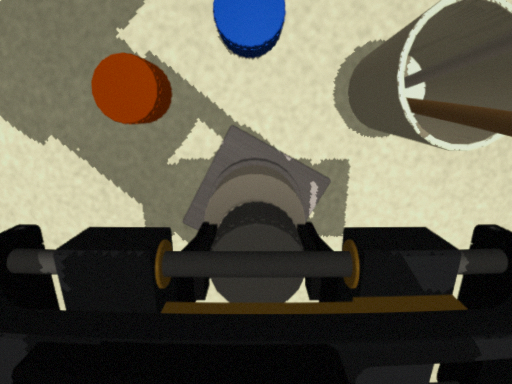

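>>> arm_command --commands '[{"translation": [0, 0, -0.2], "dr": [0, 0, 0], "jaw": 1}, {"translation": [0, 0, -0.2], "dr": [0, 0, 0], "jaw": 1}, {"translation": [0, 0, -0.1], "dr": [0, 0, 0], "jaw": 1}, {"translation": [0, 0, -0.1], "dr": [0, 0, 0], "jaw": 1}, {"translation": [0, 0, 0], "dr": [0, 0, 0], "jaw": 1}]'

```text
time_s: 16.57
position: [0.4982, 0.2238, 0.1083]
tcp_rot: [[-0.808, 0.59, -0.0], [0.59, 0.808, -0.0], [-0.0, -0.0, -1.0]]
force: [0.2, 0.7, 0.1]
opening: 0.564
```

>>> arm_command --commands '[{"translation": [0, 0, -0.2], "dr": [0, 0, 0], "jaw": 1}, {"translation": [0, 0, -0.4], "dr": [0, 0, 0], "jaw": 1}, {"translation": [0, 0, -0.5], "dr": [0, 0, 0], "jaw": 1}, {"translation": [0, 0, -0.5], "dr": [0, 0, 0], "jaw": 1}, {"translation": [0, 0, -0.5], "dr": [0, 0, 0], "jaw": 1}, {"translation": [0, 0, -0.4], "dr": [0, 0, 0], "jaw": 1}, {"translation": [0, 0, -0.25], "dr": [0, 0, 0], "jaw": 1}, {"translation": [0, 0, -0.12], "dr": [0, 0, 0], "jaw": 1}, {"translation": [0, 0, 0], "dr": [0, 0, 0], "jaw": 1}, {"translation": [0, 0, 0], "dr": [0, 0, 0], "jaw": 1}]'

```text
time_s: 17.4
position: [0.4979, 0.2239, 0.1798]
tcp_rot: [[-0.808, 0.59, -0.001], [0.59, 0.808, -0.0], [0.0, -0.0, -1.0]]
force: [-0.0, -0.2, -0.4]
opening: 0.563
```

```bash
python3 - <<'E'
from h import *
s=read_state();print(s['time_s'],s['position'],s['force'],s['opening'])
a,d=capture('wrist');save('w10',a);a,d=capture('scene');save('s10f',a);save('s10',cv2.resize(a[80:230,230:370],None,fx=5,fy=4,interpolation=cv2.INTER_CUBIC))
a,d=capture('top');save('t10',a)
E
```

```text
17.4 [0.49793433 0.22385409 0.17984247] [-0.0112804  -0.20793706 -0.39846622] 0.5625290316165562
```

View pics/w10.png

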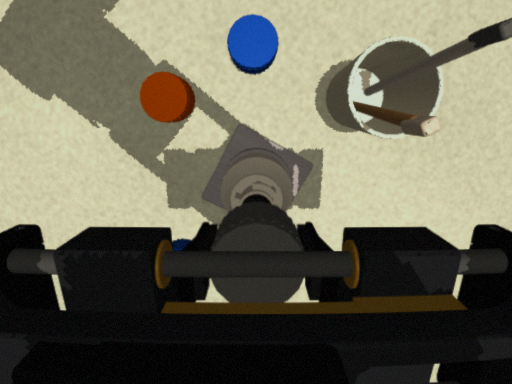

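View pics/s10.png

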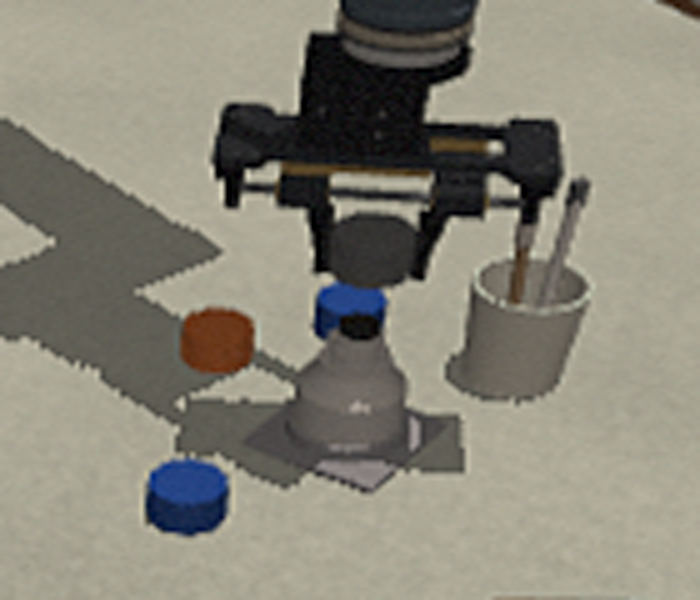

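View pics/t10.png

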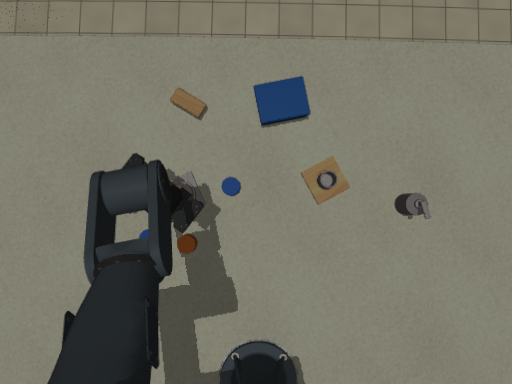

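View pics/s10f.png

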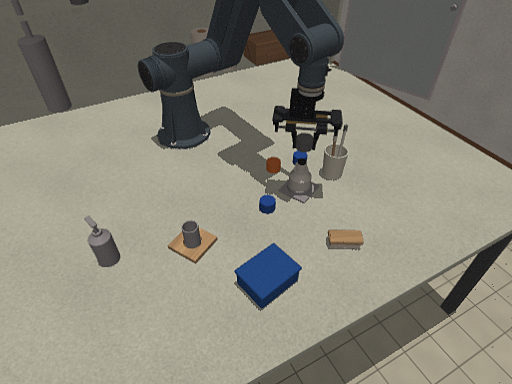

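```bash
python3 -c "
from h import *
print(hand_in())"
```

```text
the job is handed in; nothing more can be done
None
```

The tumbler is in the wooden rest and the safety cap is off. I handed the job in at about 17.5 s, well under the 58 s limit; no verdict was reported.

- **Tumbler:** I set it mouth up in the round pocket and let go. The arm felt about 1 N of contact at the height of the pocket floor. Later top and scene pictures show it standing upright inside the ring.
- **Cap:** I pressed it until the push-back was about 9 N, roughly 7.4 mm on the spring figures. Keeping it pressed (8.3–8.4 N at the checks), I turned it 70° anticlockwise and lifted it straight up. It came away with no pull. It is held level over the bottle, about 78 mm above its closed height, with the tool pointing straight down.
- **Other things:** In the last pictures the look-alike caps, toothbrush cup, tub, nail brush and pump bottle are where they started.

**Readings that disagreed:**
- The top and wrist cameras differed by 1–3 mm in places, so I aimed by the wrist pictures and a compromise between the two.
- The jaws read about 49 mm on the cap, which is given as 50 mm.
- There was a small twisting load of 0.13 N·m at the end of the turn, but no sign that the cap slipped.

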